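# Store the film rollers on their V-cradles and chock them

### The job

Put the two film rollers (the ones with stub shafts at their ends) away on their V-cradles: first lay the thick roller, centred, in both V's of the short cradle and stand the tall chock close against its side on the cradle's ledge, midway between the saddles and with its flat ends towards them, no more than about a centimetre of gap; only then lay the slim roller in the long cradle and chock it in the same way with the low chock. Set everything down without dropping it, and leave the plain bar, the wooden block, the tin and the bearing where they are.

Things in the scene. Friction and masses are not known exactly. Their poses are not given: they have to be found in the camera images.
- thick_roller_center (a point): Thick film roller, loose, lying on the bench: smooth aluminium cylinder, 44 mm diameter, 120 mm long, with a dark stub shaft (12 mm diameter, 12 mm long) at each end; 0.4 to 0.65 kg. Point at its centre, half-way along its axis; its x axis runs along the roller axis. It can roll.
- slim_roller_center (a point): Slim film roller, loose, lying on the bench: smooth aluminium cylinder, 28 mm diameter, 150 mm long, with a dark stub shaft (12 mm diameter, 12 mm long) at each end; 0.22 to 0.4 kg. Point at its centre; its x axis runs along the roller axis. It can roll.
- tall_chock_center (a point): Tall black rubber chock, loose: prism with two like sloping sides and two flat upright ends, on its broad base. 46 mm high; 40 mm between the flat ends (along x: grip there); across, along its y axis, 50 mm at the base narrowing evenly to 20 mm at the top. Point at its centre, 23 mm above its underside. Either sloping side may face the roller.
- low_chock_center (a point): Low black rubber chock, same form but smaller: 34 mm high; 28 mm between the flat ends (along x: grip there); along its y axis 40 mm at the base narrowing to 18 mm at the top. Point at its centre, 17 mm above its underside. Either sloping side may face the roller.
- short_cradle: Short fixed cradle: steel plate 120 mm (x), y -35 to +83, 6 thick; two white V saddles at x +-45 (14 thick, y +-24, 28 high, slopes 40 deg). Origin: underside, midway between saddles below the V line; roller lies along x. Laid thick roller: centre x 0, y 0, z 38.7. Ledge with black pad on the +y side; tall chock touches the roller with centre at x 0, y +37.4, flat ends facing the saddles.
- long_cradle: Long fixed cradle: steel plate 180 mm (x), y -35 to +83, 6 thick; two white V saddles at x +-55 (14 thick, y +-22, 28 high, slopes 40 deg). Origin: underside, midway between saddles below the V line; roller lies along x. Laid slim roller: centre x 0, y 0, z 30.3. Ledge with black pad on the +y side; low chock touches the roller with centre at x 0, y +26.8, flat ends facing the saddles.
- plain_bar: Plain round bar without stub shafts, loose, 30 mm diameter, 140 mm long, aluminium; not wanted, leave it. Origin at its centre, x axis along the bar. It can roll.
- wood_block_center (a point): Plain rectangular wooden block, loose, 50 x 35 x 30 mm high; not a chock, leave it. Point at its centre.
- grease_tin_center (a point): Small closed white tin, loose, 60 mm diameter, 45 mm high; leave it. Point at its centre.
- bearing_center (a point): Steel bearing ring, loose, lying flat, 52 mm outside diameter, 24 mm bore, 16 mm high; leave it. Point at its centre.

How it is judged:
On the way, in this order (a step that is already met when the one before it is completed fails the run):
1. the thick roller lies in the short cradle, let go (x of thick_roller_center in the frame of short_cradle between -0.014 and 0.014 m and y of thick_roller_center in the frame of short_cradle between -0.005 and 0.005 m and z of thick_roller_center in the frame of short_cradle between 0.0337 and 0.0437 m and angle between the x axis of thick_roller_center and the x axis of short_cradle, either way round below 0.1 rad and contact force between the fingers and thick_roller below 0.1 N and linear speed of thick_roller below 0.03 m/s), for 0.2 s.
2. the tall chock stands against the thick roller, let go, the slim roller not yet laid (x of thick_roller_center in the frame of short_cradle between -0.014 and 0.014 m and y of thick_roller_center in the frame of short_cradle between -0.005 and 0.005 m and z of thick_roller_center in the frame of short_cradle between 0.0337 and 0.0437 m and angle between the x axis of thick_roller_center and the x axis of short_cradle, either way round below 0.1 rad and x of tall_chock_center in the frame of short_cradle between -0.015 and 0.015 m and y of tall_chock_center in the frame of short_cradle between 0.033 and 0.0525 m and z of tall_chock_center in the frame of short_cradle between 0.025 and 0.033 m and angle between the x axis of tall_chock_center and the x axis of short_cradle, either way round below 0.22 rad and angle between tall_chock_center's own z axis and vertical below 0.1 rad and contact force between the fingers and tall_chock below 0.1 N and linear speed of tall_chock below 0.03 m/s and not (x of slim_roller_center in the frame of long_cradle between -0.014 and 0.014 m and y of slim_roller_center in the frame of long_cradle between -0.005 and 0.005 m and z of slim_roller_center in the frame of long_cradle between 0.0253 and 0.0353 m and angle between the x axis of slim_roller_center and the x axis of long_cradle, either way round below 0.1 rad)), for 0.2 s.
3. the slim roller lies in the long cradle, let go, the thick one still chocked (x of thick_roller_center in the frame of short_cradle between -0.014 and 0.014 m and y of thick_roller_center in the frame of short_cradle between -0.005 and 0.005 m and z of thick_roller_center in the frame of short_cradle between 0.0337 and 0.0437 m and angle between the x axis of thick_roller_center and the x axis of short_cradle, either way round below 0.1 rad and x of tall_chock_center in the frame of short_cradle between -0.015 and 0.015 m and y of tall_chock_center in the frame of short_cradle between 0.033 and 0.0525 m and z of tall_chock_center in the frame of short_cradle between 0.025 and 0.033 m and angle between the x axis of tall_chock_center and the x axis of short_cradle, either way round below 0.22 rad and angle between tall_chock_center's own z axis and vertical below 0.1 rad and x of slim_roller_center in the frame of long_cradle between -0.014 and 0.014 m and y of slim_roller_center in the frame of long_cradle between -0.005 and 0.005 m and z of slim_roller_center in the frame of long_cradle between 0.0253 and 0.0353 m and angle between the x axis of slim_roller_center and the x axis of long_cradle, either way round below 0.1 rad and contact force between the fingers and slim_roller below 0.1 N and linear speed of slim_roller below 0.03 m/s), for 0.2 s.
4. the low chock stands against the slim roller, let go (x of slim_roller_center in the frame of long_cradle between -0.014 and 0.014 m and y of slim_roller_center in the frame of long_cradle between -0.005 and 0.005 m and z of slim_roller_center in the frame of long_cradle between 0.0253 and 0.0353 m and angle between the x axis of slim_roller_center and the x axis of long_cradle, either way round below 0.1 rad and x of low_chock_center in the frame of long_cradle between -0.015 and 0.015 m and y of low_chock_center in the frame of long_cradle between 0.022 and 0.042 m and z of low_chock_center in the frame of long_cradle between 0.019 and 0.027 m and angle between the x axis of low_chock_center and the x axis of long_cradle, either way round below 0.22 rad and angle between low_chock_center's own z axis and vertical below 0.1 rad and contact force between the fingers and low_chock below 0.1 N and linear speed of low_chock below 0.03 m/s), for 0.2 s.
At the end, for the whole second after the job is handed in: Each roller let go in both Vs of its own cradle: within 14 mm of centred, 5 mm of seated, 0.1 rad of straight. Each chock upright on its own ledge, within 15 mm of midway and 0.22 rad of square, gap to roller at most 15 mm. All at rest (all of step 1 and all of step 4 and x of tall_chock_center in the frame of short_cradle between -0.015 and 0.015 m and y of tall_chock_center in the frame of short_cradle between 0.033 and 0.0525 m and z of tall_chock_center in the frame of short_cradle between 0.025 and 0.033 m and angle between the x axis of tall_chock_center and the x axis of short_cradle, either way round below 0.22 rad and angle between tall_chock_center's own z axis and vertical below 0.1 rad and contact force between the fingers and tall_chock below 0.1 N and linear speed of each of tall_chock, slim_roller below 0.03 m/s and contact force between the fingers and slim_roller below 0.1 N); the robot touches nothing.
It fails at once if the plain bar, wooden block, tin or bearing is moved by more than 40 mm (distance of any of plain_bar, wood_block_center, grease_tin_center, bearing_center from where it was at the start of the episode above 0.04 m).
It fails at once if a roller or chock is dropped from well above its place ((height (world z) of thick_roller_center above 0.06 m and contact force between anything else and thick_roller below 0.02 N and linear speed of thick_roller above 0.1 m/s) or (height (world z) of tall_chock_center above 0.06 m and contact force between anything else and tall_chock below 0.02 N and linear speed of tall_chock above 0.1 m/s) or (height (world z) of slim_roller_center above 0.06 m and contact force between anything else and slim_roller below 0.02 N and linear speed of slim_roller above 0.1 m/s) or (height (world z) of low_chock_center above 0.06 m and contact force between anything else and low_chock below 0.02 N and linear speed of low_chock above 0.1 m/s)).
It also fails if it takes over 112 s, if anything falls off the work surface, if the arm or the gripper's body presses on something with over 40 N, if the wrist force passes 120 N, or if a joint passes its speed limit or range.

### The arm

A 6-joint arm with a two-finger parallel gripper is mounted at the origin on the work surface. World frame = base frame: x ahead of the robot, y to its left, z up, the work surface at z = 0. Lengths are in m, angles in rad, forces in N, time in s.
With the tool pointing down it reaches from about 0.325 to 0.925 m from the base axis. Payload 3.1 kg.
Tool frame: the origin (TCP) lies on the centre line of the jaws, within the pads' length; the fingertips stand 17 mm ahead of it and the grasp point (between the pads) lies 2 mm behind it; z points along the fingers, y is the line along which they close (so a half turn about z gives the same grasp; the last joint's range is limited). The gripper opens to 85 mm and grips with 20 to 120 N. Pads are 22 mm wide; open, the fingers measure 114 mm over their backs; the gripper's body (76 mm by 85 mm) begins 54 mm behind the grasp point. The pads swing forward as they close: fully open they stand 13 mm farther back than shut.
Start: joints at [-1.458, 0.217, 1.613, -0, 1.311, -0.112], TCP at [0.139, -0.609, 0.248] pointing down, gripper open.
Joint ranges: [-2.75, 2.75], [-0.78, 2.1], [0.31, 2.55], [-1.13, 4.27], [0.13, 2.63], [-2.58, 2.58]. Speed limits (rad/s): [2.79, 2.79, 3.14, 3.14, 3.14, 3.14].

### API

Orientations are given as a unit quaternion [x, y, z, w].
In Python, from workcell import arm gives the robot as it stands.
- The arm moves only by the tool play_rows, never from a script. Its argument "targets" is text: rows parted by semicolons, each of 5 numbers parted by spaces: the shift along the tool's x, y, z in mm, then the turn about the tool's z in rad, then the opening, from 0 (shut) to 1 (fully open). A call has 1 to 20 rows; each row shifts and turns the commanded pose from where the row before left it, along the tool's axes as they then stand; what a row does not reach is not made up. A row lasts 1/8 s, in which the tool goes at most 62.5 mm and 10.7 degrees, less where a joint would pass 70% of its speed; a pose out of reach is approached as far as the arm can. A call with a gripper value outside its range is refused whole. The fingers move at their own pace and stop on an object; "squeeze" is the grip in N (left out, the last holds). Time passes only in rows, so rows that do not move let the fingers close. It gives the time, the measured TCP pose, the force and the opening at its end, in the units of the state.
- arm.get_state(): the state, without advancing time (a new reading comes with each control period).
- arm.read_camera(name): name is "side" or "top" or "wrist"; returns a dict with "color" (480x640x3 uint8, blue, green, red), "z_map" (480x640 float32, m along the optical axis (not along the pixel's ray), 0 where there is no reading), "mtx" (3x3 intrinsics, pixels), "rvec" (rotation vector, rad) and "tvec" (3), from world to camera coordinates, as OpenCV has them; the wrist camera has in their place "T_tool_cam" (4x4, takes a point from camera to tool coordinates, whose origin is the TCP and whose axes are the flange's). Camera axes: x right, y down, z forward; pixel columns grow to the right and rows downward; lengths in m; the calibration is good to about 2 mm. A picture is of the moment at which its call begins: read the wrist's pose just before it.
- arm.hand_in(): hands the job in, once; it reports no verdict.
Trained networks look in the newest picture that a camera, given by its name, has taken for a name from the list of things; names that differ only in an ending like _2 or _b are one class to them, and where a whole thing is asked for, a point or a joint stands for the part that bears it (a point fixed in the world has none). Each returns a list of dicts, best first, with "p" (0 to 1); they miss things now and then, are a little off and sometimes report something else, mostly with a low value. They report only what shows in the picture. A call takes as long as a camera call.
- arm.look_for(camera, query): "point" ([x, y, z] in m, in world coordinates, good to about 4 mm: the middle of the surface that is visible of it).
The state is a dict: "t": time; "joint_positions": joint angles; "joint_vel": joint speeds; "joint_torque": joint torques, N m; "position": TCP position; "ee_rot": TCP orientation; "force": force on the tool from outside, world axes, zero at the start; "wrist_torque": the same for the moment, N m; "width": finger opening in m.
Only numpy, scipy, OpenCV 4.12 (cv2) and the standard library are available. Lean on these libraries where they do the work, as an engineer would, in place of code of your own. Each camera call takes 0.05 s, during which the arm holds its last target. There are 200 camera calls.

## Working session

There is one attempt and no reset: what is moved stays moved. The work goes in short steps, Python scripts to look and compute and a tool call to move; the robot and the scene stay as the last step left them, time stands still between calls to the robot, and variables do not carry over. Pictures are saved under pics/ and viewed, on a budget of 14 in all, crops included, one or two more only if the job needs it, and the job is handed in when it is done.

Besides the shell and the picture viewer there is one more tool, called after "Request:" as name(argument=value, ...) on one line, values as JSON. play_rows: Moves the arm, as the interface text tells. Its arguments: {"type":"object","properties":{"targets":{"type":"string"},"squeeze":{"type":"number"}},"required":["targets"]}

```bash
mkdir -p pics; ls; cat > h.py <<'E'
from workcell import arm
import numpy as np, cv2
from scipy.spatial.transform import Rotation as R
def cloud(name):
    s=arm.get_state(); d=arm.read_camera(name); z=d['z_map'].astype(float); K=d['mtx']
    v,u=np.mgrid[:480,:640]
    P=np.stack([(u-K[0,2])/K[0,0]*z,(v-K[1,2])/K[1,1]*z,z],-1)
    if name=='wrist':
        T=d['T_tool_cam']; P=P@T[:3,:3].T+T[:3,3]
        P=P@R.from_quat(s['ee_rot']).as_matrix().T+np.array(s['position'])
    else:
        Rm=cv2.Rodrigues(np.array(d['rvec'],float))[0]; P=(P-np.array(d['tvec']).ravel())@Rm
    P[z==0]=np.nan
    return d['color'],P
E
python3 - <<'E'
from h import *
s=arm.get_state(); print(s)
ims=[]
for n in ['top','side']:
    c,P=cloud(n); cv2.imwrite(f'pics/{n}0.png',c); np.save(f'{n}0.npy',P)
    print(n,np.nanmin(P.reshape(-1,3),0),np.nanmax(P.reshape(-1,3),0))
    for q in ['thick_roller_center','slim_roller_center','tall_chock_center','low_chock_center','short_cradle','long_cradle','plain_bar','wood_block_center','grease_tin_center','bearing_center']:
        print(n,q,[(np.round(r['point'],3).tolist(),round(r['p'],2)) for r in arm.look_for(n,q)[:2]])
E
```

```text
pics
{'t': 0.0, 'joint_positions': array([-1.45820527e+00,  2.17765222e-01,  1.61493965e+00,  7.01747868e-06,
        1.31126423e+00, -1.12176466e-01]), 'joint_vel': array([-0.00160598,  0.00046604,  0.00124771,  0.0006634 , -0.00114161,
       -0.00137195]), 'joint_torque': array([-1.38509989e-03, -3.96847558e+01, -3.03854120e+01, -2.57890697e-04,
        9.83751408e-03,  1.51541900e-05]), 'position': array([ 0.13925079, -0.60850132,  0.24695846]), 'ee_rot': array([ 9.93690989e-01,  1.12146363e-01,  3.14384704e-06, -1.18822453e-03]), 'force': array([-0.13947702, -0.05613416,  0.12470292]), 'wrist_torque': array([ 0.00500472, -0.04904833, -0.02802973]), 'width': 0.08541569105025636}
top [ 0.05782629 -1.11200875 -0.64386291] [1.40290156 1.07547752 0.65451043]
top thick_roller_center [([0.533, -0.369, 0.039], 0.85)]
top slim_roller_center []
top tall_chock_center [([0.365, -0.263, 0.038], 0.97)]
top low_chock_center [([0.434, -0.002, 0.031], 0.85), ([0.57, -0.166, 0.005], 0.6)]
top short_cradle [([0.57, -0.162, 0.004], 0.78)]
top long_cradle [([0.587, 0.029, 0.005], 0.84)]
top plain_ba
[... 224 characters left out ...]
0.412, -0.161, 0.016], 0.88)]
side [-0.23483376 -1.43654059 -0.40533492] [1.40578402 0.73318326 0.63093529]
side thick_roller_center [([0.53, -0.362, 0.038], 0.8)]
side slim_roller_center [([0.533, 0.385, 0.027], 0.61)]
side tall_chock_center [([0.374, -0.257, 0.029], 0.55)]
side low_chock_center [([0.436, 0.006, 0.022], 0.69)]
side short_cradle [([0.57, -0.155, 0.007], 0.92)]
side long_cradle [([0.586, 0.03, 0.007], 0.65)]
side plain_bar [([0.585, 0.032, 0.009], 0.72), ([0.406, -0.155, 0.016], 0.72)]
side wood_block_center [([0.403, 0.153, 0.03], 0.85)]
side grease_tin_center [([0.364, 0.309, 0.044], 0.94)]
side bearing_center [([0.408, -0.159, 0.018], 0.82), ([0.571, -0.152, 0.004], 0.54)]
```

View pics/top0.png

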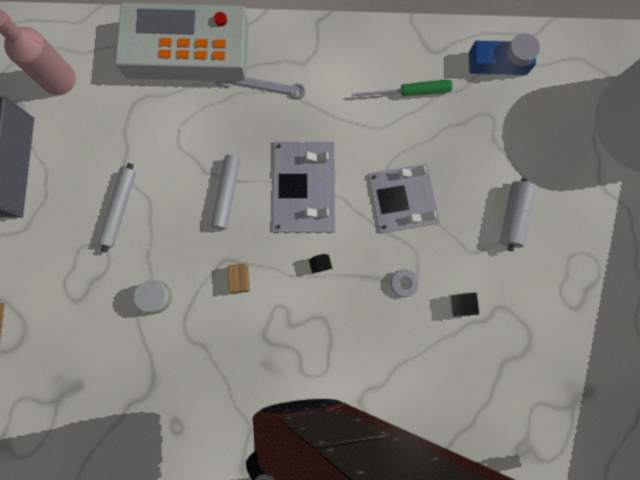

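```bash
cat > seg.py <<'E'
from h import *
def seg(P,c,r,zlo,zhi,box=False):
    Q=P.reshape(-1,3); Q=Q[~np.isnan(Q).any(1)]
    m=(np.hypot(Q[:,0]-c[0],Q[:,1]-c[1])<r)&(Q[:,2]>zlo)&(Q[:,2]<zhi)
    q=Q[m]
    if len(q)<8: return None
    (cx,cy),(w,h),a=cv2.minAreaRect((q[:,:2]*1000).astype(np.float32))
    if w<h: w,h,a=h,w,a+90
    return len(q),np.round([cx,cy],1).tolist(),np.round([w,h],1).tolist(),round((a+90)%180-90,1),np.round(np.percentile(q[:,2],[5,50,98])*1000,1).tolist()
E
python3 - <<'E'
from seg import *
P=np.load('top0.npy')
for n,c,r,lo,hi in [('thick',(.533,-.369),.1,.012,.06),('thickhi',(.533,-.369),.1,.034,.06),('slim',(.533,.385),.12,.01,.04),('slimhi',(.533,.385),.12,.022,.04),('tall',(.365,-.263),.05,.01,.06),('talltop',(.365,-.263),.05,.042,.06),('low',(.434,0),.04,.008,.06),('lowtop',(.434,0),.04,.03,.045),
 ('sc plate',(.57,-.15),.11,.003,.04),('sc V',(.57,-.16),.1,.012,.04),('lc plate',(.586,.03),.12,.003,.04),('lc V',(.586,.03),.12,.012,.04)]:
    print(n,seg(P,c,r,lo,hi))
E
```

```text
thick (1641, [543.0, -375.1], [145.0, 43.5], -13.7, [23.7, 40.2, 46.8])
thickhi (1225, [542.6, -375.3], [120.5, 39.6], -14.5, [35.5, 42.0, 47.0])
slim (1340, [543.7, 379.3], [174.3, 29.3], -12.7, [15.7, 25.9, 30.9])
slimhi (986, [546.6, 377.6], [164.5, 26.7], -12.3, [22.8, 27.2, 31.3])
tall (525, [371.1, -269.6], [40.0, 34.7], 6.2, [13.0, 43.5, 49.4])
talltop (283, [371.5, -275.3], [39.7, 23.9], 3.2, [43.3, 46.2, 49.8])
low (302, [443.9, -3.8], [35.2, 28.6], -74.8, [11.5, 32.6, 37.4])
lowtop (181, [443.9, -3.4], [28.2, 21.9], 14.0, [31.2, 34.3, 38.2])
sc plate (4261, [570.3, -148.4], [216.1, 213.4], 7.7, [3.4, 6.8, 26.2])
sc V (415, [576.4, -159.6], [112.1, 107.8], -79.9, [12.8, 20.9, 29.8])
lc plate (6191, [587.2, 30.1], [236.9, 235.3], 13.4, [3.5, 6.8, 24.4])
lc V (382, [593.3, 28.0], [170.2, 104.1], 2.3, [12.7, 21.2, 28.9])
```

The top view shows the short cradle at (404,197) with its pad on the left (+y), and the long cradle at (304,187) likewise. The thick roller is at (518,215), the slim one at (118,207), the tall chock at (465,303) and the low chock at (320,262). I'll go over the short cradle and the thick roller with the wrist camera next.

```bash
cat >> h.py <<'E'
def rel(x,y,z,yaw=None):
    """turn (rad about tool z) then shift (mm, tool axes after the turn) to get to the target"""
    s=arm.get_state(); M=R.from_quat(s['ee_rot']).as_matrix(); cy=np.arctan2(M[1,0],M[0,0])
    if yaw is None: yaw=cy
    tx=np.array([np.cos(yaw),np.sin(yaw),0]); ty=np.array([np.sin(yaw),-np.cos(yaw),0])
    d=(np.array([x,y,z])-s['position'])*1000
    j6=np.arctan2(y,x)+np.pi/2-yaw
    print('t',round(s['t'],2),'yaw',round(cy,3),'turn',round(cy-yaw,3),'shift',np.round([d@tx,d@ty,-d[2]],1),'j6~',round(j6,2))
E
python3 - <<'E'
from h import *
rel(.53,-.2,.3)
c,P=cloud('wrist'); cv2.imwrite('pics/w0.png',c)
d=arm.read_camera('wrist'); print(d['mtx'],d['T_tool_cam'])
E
```

```text
t 1.1 yaw 0.225 turn 0.0 shift [ 472.1 -311.9  -51.7] j6~ 0.99
[[397.05378028   0.         315.5654113 ]
 [  0.         397.05378028 240.91458925]
 [  0.           0.           1.        ]] [[-1.13891681e-03 -9.46101708e-01 -3.23867661e-01  8.35308560e-02]
 [ 9.99999207e-01 -1.25140702e-03  1.39076602e-04  7.09991527e-04]
 [-5.36870875e-04 -3.23867246e-01  9.46102383e-01 -1.24723380e-01]
 [ 0.00000000e+00  0.00000000e+00  0.00000000e+00  1.00000000e+00]]
```

Request:
play_rows(targets="25 -13 0 0 1;50 -25 -3 0 1;50 -25 -3 0 1;50 -25 -3 0 1;50 -25 -3 0 1;50 -25 -3 0 1;50 -25 -3 0 1;50 -25 -3 0 1;50 -25 -3 0 1;50 -25 -3 0 1;25 -15 0 0 1;0 0 0 0 1;0 0 0 0 1")

```text
t: 2.82
position: [0.5699, -0.2516, 0.2751]
ee_rot: [0.994, 0.112, -0.0, 0.0]
force: [-0.3, -0.7, 0.6]
width: 0.0852
```

```bash
python3 - <<'E'
from seg import *
c,P=cloud('wrist'); cv2.imwrite('pics/w1.png',c); np.save('w1.npy',P)
for q in ['thick_roller_center','tall_chock_center','short_cradle']:
    print(q,[(np.round(r['point'],3).tolist(),round(r['p'],2)) for r in arm.look_for('wrist',q)[:2]])
print(np.nanmedian(P[...,2]))
for n,cc,r,lo,hi in [('thickhi',(.543,-.375),.1,.034,.06),('tall',(.371,-.27),.05,.01,.06),('talltop',(.371,-.27),.05,.042,.06),('talltop',(.371,-.27),.05,.038,.06)]: print(n,seg(P,cc,r,lo,hi))
Q=P.reshape(-1,3);Q=Q[~np.isnan(Q).any(1)]
m=(np.hypot(Q[:,0]-.575,Q[:,1]+.16)<.09)&(Q[:,2]>.012)&(Q[:,2]<.05);q=Q[m]
k=q[:,0]>.575
for a in (q[k],q[~k]):
    print(len(a),seg(a,(.575,-.16),.1,.012,.05)); b=a[a[:,2]>.025]; print(len(b),seg(b,(.575,-.16),.1,.012,.05))
E
```

```text
thick_roller_center [([0.55, -0.373, 0.039], 0.84), ([0.594, 0.012, 0.01], 0.42)]
tall_chock_center [([0.382, -0.273, 0.036], 0.82)]
short_cradle [([0.577, -0.162, 0.006], 0.96)]
-0.0005481788402819932
thickhi (4041, [540.9, -376.0], [119.8, 36.7], -13.7, [35.4, 41.0, 43.7])
tall (1640, [369.8, -276.4], [42.8, 42.0], -84.9, [12.6, 36.4, 46.2])
talltop (656, [369.6, -276.2], [41.4, 21.9], 5.4, [43.1, 45.0, 46.4])
talltop (779, [369.7, -276.2], [41.7, 24.9], 5.3, [39.3, 44.8, 46.3])
769 (769, [621.6, -178.7], [50.6, 13.9], -78.8, [13.1, 21.2, 27.1])
148 (148, [621.7, -178.9], [47.0, 13.9], -78.9, [25.1, 26.1, 27.8])
689 (689, [533.4, -195.5], [49.7, 14.9], -78.8, [12.9, 20.4, 27.0])
115 (115, [533.6, -196.4], [47.9, 13.7], -78.7, [25.2, 26.0, 27.6])
```

View pics/w1.png

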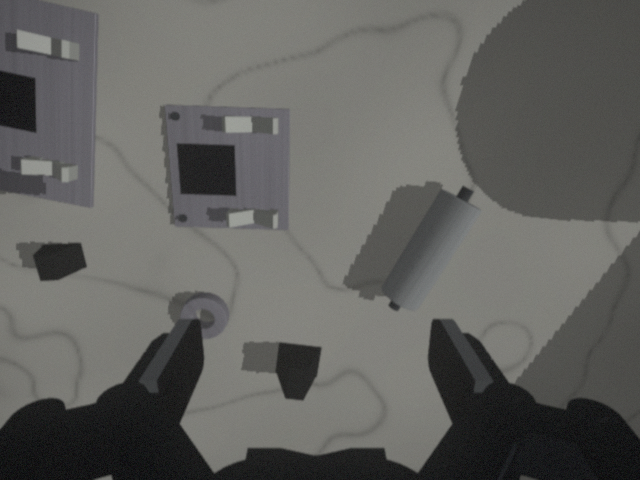

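Request:
play_rows(targets="0 0 15 0.155 1;0 0 20 0.155 1;0 0 20 0.154 1;0 25 20 0 1;1 38 20 0 1;0 38 20 0 1;0 27 20 0 1;0 0 20 0 1;0 0 15 0 1;0 0 0 0 1;0 0 0 0 1")

```text
t: 4.4
position: [0.5418, -0.3752, 0.106]
ee_rot: [0.993, -0.119, 0.0, 0.0]
force: [-0.1, 1.1, -0.5]
width: 0.0851
```

```bash
python3 - <<'E'
from seg import *
rel(.541,-.376,.023,-.239)
c,P=cloud('wrist')
print(seg(P,(.541,-.376),.09,.034,.06))
E
```

```text
t 4.4 yaw -0.238 turn 0.001 shift [-0.5  1.  83. ] j6~ 1.2
(13699, [540.6, -377.1], [120.2, 36.4], -13.6, [35.5, 41.1, 43.5])
```

Request:
play_rows(targets="0 2 15 0 1;0 0 25 0 1;0 0 25 0 1;0 0 13 0 1;0 0 5 0 1;0 0 0 0 1;0 0 0 0 0;0 0 0 0 0;0 0 0 0 0;0 0 0 0 0;0 0 0 0 0", squeeze=60)

```text
t: 5.82
position: [0.5414, -0.378, 0.0236]
ee_rot: [0.993, -0.119, 0.001, 0.0]
force: [-0.8, 2.1, 6.1]
width: 0.0422
```

Request:
play_rows(targets="0 0 -5 0 0;0 0 -12 0 0;0 0 -25 0 0;0 0 -30 -0.1 0;0 0 -20 -0.12 0;0 0 -8 -0.12 0;5 -12 0 -0.09 0;10 -26 0 0 0;12 -30 0 0 0;12 -30 0 0 0;12 -30 0 0 0;12 -30 0 0 0;8 -18 0 0 0;0 0 0 0 0;0 0 0 0 0;0 0 0 0 0")

```text
t: 7.82
position: [0.5779, -0.1929, 0.1224]
ee_rot: [0.996, 0.095, 0.0, 0.0]
force: [0.2, 0.2, -5.4]
width: 0.0424
```

```bash
python3 - <<'E'
from seg import *
rel(.5776,-.1873,.039,.193)
print(arm.get_state()['width'],arm.get_state()['force'])
c,P=cloud('wrist'); cv2.imwrite('pics/w2.png',c)
print(seg(P,(.578,-.187),.09,.105,.16))
E
```

```text
t 7.83 yaw 0.19 turn -0.003 shift [ 0.8 -5.6 83.4] j6~ 1.06
0.042426066297600824 [ 0.19023696  0.24469978 -5.39980539]
(45816, [582.9, -191.8], [109.0, 100.8], 49.3, [123.6, 139.5, 159.4])
```

View pics/w2.png

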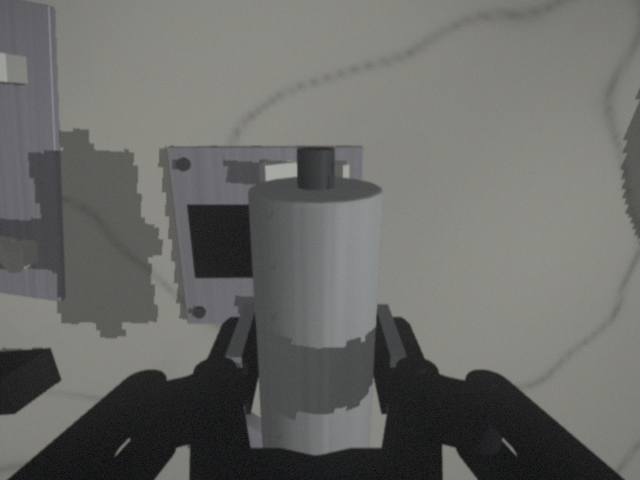

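The held roller is level and lined up with the V's (its axis runs straight through about (316,300)). I'm lowering it now.

Request:
play_rows(targets="1 -6 10 -0.003 0;0 0 20 0 0;0 0 20 0 0;0 0 12 0 0;0 0 8 0 0;0 0 5 0 0;0 0 3 0 0;0 0 2 0 0;0 0 0 0 0;0 0 0 0 0")

```text
t: 9.12
position: [0.5781, -0.1858, 0.0427]
ee_rot: [0.995, 0.097, 0.0, 0.0]
force: [-0.0, -1.1, -4.6]
width: 0.0425
```

Request:
play_rows(targets="0 1.5 1 0 0;0 0 1 0 0;0 0 0 0 0;0 0 0 0 0")

```text
t: 9.62
position: [0.5785, -0.1873, 0.0411]
ee_rot: [0.995, 0.097, 0.0, 0.0]
force: [-1.3, 1.1, 2.4]
width: 0.0423
```

Request:
play_rows(targets="0 0 0 0 0.54;0 0 0 0 0.6;0 0 0 0 0.8;0 0 0 0 0.8;0 0 0 0 0.8;0 0 -10 0 0.8;0 0 -25 0 1;0 0 -40 0 1;0 0 -45 0 1;-25 0 -40 0 1;-25 0 -20 0 1;0 0 0 0 1;0 0 0 0 1")

```text
t: 11.25
position: [0.5292, -0.1966, 0.2201]
ee_rot: [0.995, 0.097, 0.0, -0.0]
force: [-0.8, -0.1, -0.2]
width: 0.0856
```

```bash
cat >> seg.py <<'E'
def inframe(p,o,a):
    d=np.array(p[:2])-np.array(o[:2]); return np.round([d[0]*np.cos(a)+d[1]*np.sin(a),-d[0]*np.sin(a)+d[1]*np.cos(a)],1)
E
python3 - <<'E'
from seg import *
c,P=cloud('wrist'); cv2.imwrite('pics/w3.png',c)
for cc,r,lo,hi in [((.578,-.187),.085,.05,.08),((.578,-.187),.1,.035,.08),((.3697,-.2762),.05,.042,.06)]:
    e=seg(P,cc,r,lo,hi); print(e)
    if e: print(inframe(e[1],(577.6,-187.3),.193))
rel(.3697,-.2762,.1,1.571+.094)
E
```

```text
(8291, [577.7, -187.2], [119.6, 37.1], 11.2, [51.5, 57.6, 60.4])
[0.1 0.1]
(10179, [577.4, -187.3], [144.1, 44.1], 10.9, [43.0, 56.5, 60.3])
[-0.2  0. ]
(888, [369.7, -276.1], [41.2, 22.3], 4.7, [43.2, 45.0, 46.5])
[-221.1  -47.3]
t 11.3 yaw 0.194 turn -1.471 shift [ -64.5 -166.1  119.3] j6~ -0.74
```

Request:
play_rows(targets="0 0 0 -0.18 1;0 0 5 -0.184 1;0 0 5 -0.184 1;0 0 5 -0.184 1;0 0 5 -0.184 1;0 0 5 -0.184 1;0 0 5 -0.184 1;0 0 5 -0.184 1;-10 -26 10 0 1;-15 -38 10 0 1;-15 -38 10 0 1;-15 -38 10 0 1;-10 -26 15 0 1;0 0 0 0 1;0 0 0 0 1")

```text
t: 13.18
position: [0.3704, -0.2764, 0.13]
ee_rot: [0.674, 0.739, 0.0, -0.0]
force: [-0.3, 0.6, 0.6]
width: 0.0855
```

```bash
python3 - <<'E'
from seg import *
c,P=cloud('wrist'); cv2.imwrite('pics/w4.png',c)
for lo in (.042,.02): print(seg(P,(.3697,-.2762),.05,lo,.06))
rel(.3697,-.2762,.023,1.571+.087)
E
```

```text
(2559, [368.9, -275.9], [40.1, 22.3], 5.0, [43.6, 45.0, 46.3])
(4093, [368.6, -272.4], [40.1, 29.2], 5.1, [23.3, 44.4, 46.2])
t 13.22 yaw 1.663 turn 0.005 shift [  0.4  -1.1 107.5] j6~ -0.73
```

Request:
play_rows(targets="0 -1.5 15 0.005 1;0 0 30 0 1;0 0 30 0 1;0 0 20 0 1;0 0 9 0 1;0 0 0 0 1;0 0 0 0 0;0 0 0 0 0;0 0 0 0 0;0 0 0 0 0;0 0 0 0 0;0 0 -5 0 0;0 0 -15 0 0;0 0 -30 0 0;0 0 -35 0 0;0 0 -20 0 0;0 0 0 0 0;0 0 0 0 0", squeeze=40)

```text
t: 15.48
position: [0.3675, -0.2761, 0.1306]
ee_rot: [0.676, 0.737, 0.0, -0.001]
force: [-0.4, 0.1, -1.4]
width: 0.0397
```

```bash
python3 - <<'E'
from seg import *
c,P=cloud('wrist'); cv2.imwrite('pics/w5.png',c)
s=arm.get_state(); print(s['position'],s['width'])
p=s['position']
q=P[(np.abs(P[...,2]-p[2]-.022)<.006)&(np.hypot(P[...,0]-p[0],P[...,1]-p[1])<.035)]
print(len(q), seg(q,p,.05,0,.3))
# target: chock at cradle frame x0,y39.5
a=.193; o=np.array([.5776,-.1873]); t=o+.040*np.array([-np.sin(a),np.cos(a)]); print(t)
rel(t[0],t[1],.15,np.pi/2+a)
E
```

```text
[ 0.36728455 -0.2758352   0.13009554] 0.03930834348623944
9390 (9390, [367.6, -275.4], [66.6, 25.4], 5.2, [147.1, 148.6, 157.0])
[ 0.56992784 -0.14804267]
t 15.53 yaw 1.657 turn -0.107 shift [ 86.6 223.4 -19.9] j6~ -0.45
```

View pics/w5.png

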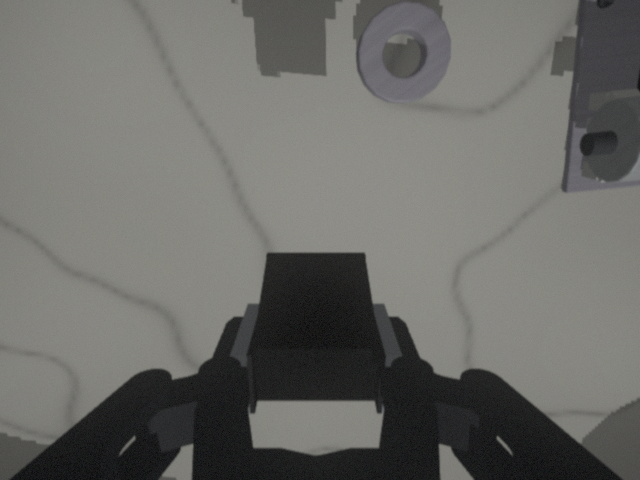

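The chock is held squarely between the pads, with its top face at about (315,300). I'm carrying it to the ledge.

Request:
play_rows(targets="0 0 -10 -0.107 0;7 18 -10 0 0;12 31 0 0 0;15 39 0 0 0;15 39 0 0 0;15 39 0 0 0;13 33 0 0 0;9.6 24.4 0 0 0;0 0 0 0 0;0 0 0 0 0;0 0 0 0 0")

```text
t: 16.9
position: [0.5696, -0.1493, 0.1505]
ee_rot: [0.636, 0.772, -0.0, -0.001]
force: [-0.3, 0.4, -1.9]
width: 0.0394
```

```bash
python3 - <<'E'
from h import *
rel(.5698,-.1476,.0316,np.pi/2+.193)
E
```

```text
t 16.9 yaw 1.763 turn -0.001 shift [  1.6   0.5 118.9] j6~ -0.45
```

Request:
play_rows(targets="2 0.5 15 0 0;0 0 30 0 0;0 0 30 0 0;0 0 20 0 0;0 0 12 0 0;0 0 6 0 0;0 0 2 0 0;0 0 0 0 0;0 0 0 0 0")

```text
t: 18.02
position: [0.5708, -0.1443, 0.0384]
ee_rot: [0.636, 0.772, 0.001, -0.002]
force: [-5.5, 10.7, 16.1]
width: 0.0394
```

```bash
python3 - <<'E'
from h import *
rel(.5698,-.1476,.0316,np.pi/2+.193); print(arm.get_state()['force'])
E
```

```text
t 18.02 yaw 1.763 turn -0.001 shift [-3.  -1.6  6.8] j6~ -0.45
[-5.51770944 10.67713675 16.09646419]
```

Request:
play_rows(targets="0 0 -6 0 0;0 0 -15 0 0;4 0 -15 0 0;8 0 0 0 0;0 0 0 0 0;0 0 0 0 0")

```text
t: 18.77
position: [0.568, -0.1347, 0.0716]
ee_rot: [0.636, 0.772, -0.0, -0.001]
force: [0.0, 0.1, -1.9]
width: 0.0396
```

```bash
python3 - <<'E'
from seg import *
c,P=cloud('wrist'); cv2.imwrite('pics/w6.png',c)
s=arm.get_state(); p=s['position']; print(p,s['force'],s['width'])
q=P[(P[...,2]>p[2]+.005)&(P[...,2]<p[2]+.03)&(np.hypot(P[...,0]-p[0],P[...,1]-p[1])<.03)]
print(len(q),np.percentile(q[:,2],[5,50,95]))
e=seg(P,(.578,-.187),.085,.05,.075)
q=P.reshape(-1,3); 
d=q[:,:2]-np.array([.5776,-.1873]);a=.193
v=-d[:,0]*np.sin(a)+d[:,1]*np.cos(a);u=d[:,0]*np.cos(a)+d[:,1]*np.sin(a)
m=(abs(v)<.024)&(abs(u)<.08)&(q[:,2]>.05)&(q[:,2]<.07); print(m.sum(),[np.round(np.percentile(w[m],[1,50,99]),4) for w in (u,v,q[:,2])])
m=m&(q[:,2]>.0595); print(m.sum(),np.median(v[m]))
t=np.array([.5776,-.1873])+.053*np.array([-np.sin(a),np.cos(a)]); rel(*t,.0326,np.pi/2+a)
E
```

```text
[ 0.56809743 -0.13483776  0.0716162 ] [ 0.07177842  0.09894706 -0.80540137] 0.039746774178304245
18629 [0.08373518 0.09062231 0.09539057]
3752 [array([-0.0553,  0.0004,  0.0292]), array([-0.0131,  0.0001,  0.0106]), array([0.0549, 0.059 , 0.0605])]
894 0.0013363574564423937
t 18.82 yaw 1.764 turn 0.0 shift [-0.3 -0.7 39. ] j6~ -0.43
```

View pics/w6.png

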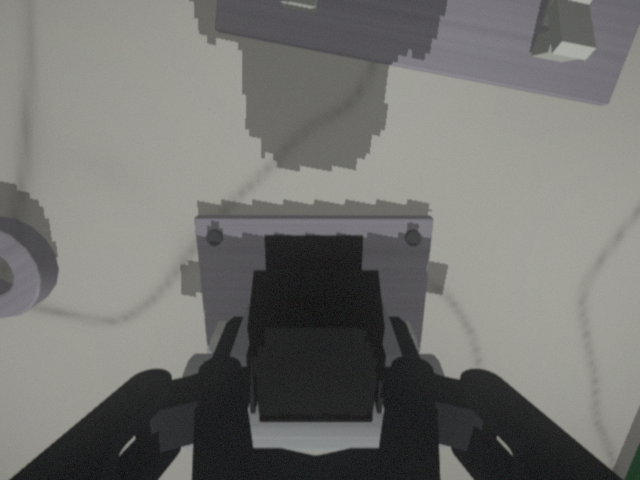

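```bash
python3 - <<'E'
from h import *
s=arm.get_state(); p=s['position']; M=R.from_quat(s['ee_rot']).as_matrix()
c,P=cloud('wrist')
L=((P.reshape(-1,3)-p)@M)*1000   # tool coords, z down
m=(abs(L[:,1])<14)&(abs(L[:,0])<60)&(L[:,2]<35)&(L[:,2]>-60)
for x in range(-40,60,3):
    k=m&(L[:,0]>x-1.5)&(L[:,0]<x+1.5)
    if k.sum()>20: print(x,k.sum(),np.round(np.percentile(L[k,2],[10,50,90]),1))
E
```

```text
-25 89 [-11.7 -11.3 -10.7]
-22 484 [-13.2 -12.3 -11.5]
-19 415 [-13.1 -12.5 -11.8]
-16 428 [-13.9 -13.3 -12.7]
-13 443 [-14.7 -14.1 -13.5]
-10 459 [-15.6 -15.  -14.4]
-7 480 [-16.3 -15.8 -15.2]
-4 520 [-17.2 -16.6 -16. ]
-1 512 [-18.1 -17.5 -16.9]
2 546 [-18.9 -18.3 -17.7]
5 556 [-19.8 -19.1 -18.5]
8 1461 [-57.8 -55.3 -19.6]
11 1536 [-59.6 -56.6 -20.5]
14 663 [-22.2 -21.6 -21. ]
17 691 [-23.3 -22.4 -21.8]
20 729 [-23.9 -23.2 -22.6]
23 1526 [-23.6 -21.7 -19.7]
26 1455 [-19.5 -17.3 -15.3]
29 1376 [-15.  -12.8 -10.7]
32 946 [-10.7  -8.9  -7.4]
```

The picture shows the chock's top face tilted in the jaws. The depth profile says it rolled about 56° about the grip line when its base caught the roller, so the vertical descent was wrong; I should come down further out and slide in. The roller is still seated. I'll take the chock to free bench, pivot it upright on its lower corner and grasp it again.

Request:
play_rows(targets="0 0 -20 0 0;0 0 -25 0 0;-10 -4 -15 0 0;-30 -12 0 0 0;-40 -16 0 0 0;-40 -16 0 0 0;-40 -16 0 0 0;-24 -11 10 0 0;0 0 20 0 0;0 0 25 0 0;0 0 20 0 0;0 0 10 0 0;0 0 5 0 0;0 0 0 0 0;0 0 0 0 0", squeeze=25)

```text
t: 20.75
position: [0.531, -0.3305, 0.0433]
ee_rot: [0.636, 0.772, 0.0, 0.001]
force: [0.5, -0.7, -1.6]
width: 0.0398
```

```bash
cat >> seg.py <<'E'
def prof(step=4,lo=-40,hi=60):
    s=arm.get_state(); p=s['position']; M=R.from_quat(s['ee_rot']).as_matrix()
    c,P=cloud('wrist'); L=((P.reshape(-1,3)-p)@M)*1000
    m=(abs(L[:,1])<14)&(L[:,2]<100)&(L[:,2]>-45)
    print(np.round(p,4),np.round(s['force'],1),s['width'])
    print([(x,-int(np.round(np.median(L[k,2])))) for x in range(lo,hi,step) for k in [m&(abs(L[:,0]-x)<step/2)] if k.sum()>20])
    return c
E
python3 -c "
from seg import *
prof()"
```

```text
[ 0.531  -0.3305  0.0433] [ 0.5 -0.7 -1.6] 0.03978368674886742
[(-24, 12), (-20, 12), (-16, 13), (-12, 14), (-8, 15), (-4, 17), (0, 18), (4, 19), (8, 20), (12, 21), (16, 22), (20, 23), (24, 20), (28, 13), (32, 8), (36, -44), (40, -44), (44, -44), (48, -44), (52, -44), (56, -44)]
```

Request:
play_rows(targets="0 0 8 0 0;0 0 4 0 0;0 0 2.5 0 0;-2.5 0 1 0 0;-2.5 0 1 0 0;-2.5 0 1 0 0;-2.5 0 1 0 0;0 0 0 0 0", squeeze=25)

```text
t: 21.8
position: [0.532, -0.3381, 0.0266]
ee_rot: [0.636, 0.772, 0.001, -0.003]
force: [-4.8, 8.0, 16.3]
width: 0.0394
```

```bash
python3 -c "
from seg import *
prof()"
```

```text
[ 0.532  -0.3381  0.0266] [-4.8  8.  16.3] 0.0394159842232798
[(-20, 10), (-16, 12), (-12, 14), (-8, 16), (-4, 18), (0, 20), (4, 22), (8, 23), (12, 25), (16, 27), (20, 27), (24, 24), (28, 20), (32, 16), (36, -28), (40, -28), (44, -28), (48, -28), (52, -28), (56, -28)]
```

Request:
play_rows(targets="-3 0 0.5 0 0;-3 0 1 0 0;-3 0 1 0 0;-3 0 1 0 0;-3 0 1 0 0;0 0 0 0 0")

```text
t: 22.6
position: [0.5359, -0.3527, 0.0212]
ee_rot: [0.636, 0.772, 0.002, -0.001]
force: [-1.4, 6.2, 10.7]
width: 0.0392
```

```bash
python3 -c "
from seg import *
prof()"
```

```text
[ 0.5359 -0.3527  0.0212] [-1.4  6.2 10.7] 0.03916303217291154
[(-20, 7), (-16, 9), (-12, 12), (-8, 16), (-4, 19), (0, 23), (4, 26), (8, 29), (12, 33), (16, 34), (20, 31), (24, 28), (28, 25), (32, 21), (36, -22), (40, -22), (44, -22), (48, -22), (52, -22), (56, -22)]
```

Request:
play_rows(targets="-3 0 0.5 0 0;-3 0 0.5 0 0;-3 0 0 0 0;-3 0 0 0 0;-3 0 0 0 0;0 0 0 0 0")

```text
t: 23.4
position: [0.5388, -0.3676, 0.0203]
ee_rot: [0.636, 0.772, 0.002, -0.001]
force: [-0.8, 6.8, 11.2]
width: 0.0396
```

```bash
python3 -c "
from seg import *
prof()"
```

```text
[ 0.5388 -0.3676  0.0203] [-0.8  6.8 11.2] 0.039584164151360166
[(-20, 6), (-16, 8), (-12, 12), (-8, 16), (-4, 19), (0, 23), (4, 27), (8, 30), (12, 34), (16, 34), (20, 32), (24, 28), (28, 17), (32, 22), (36, -21), (40, -21), (44, -21), (48, -21), (52, -21), (56, -21)]
```

Request:
play_rows(targets="0 0 -1 0 0;0 0 0 0 0.48;0 0 0 0 0.5;0 0 0 0 0.6;0 0 0 0 0.8;0 0 -5 0 1;0 0 -20 0 1;0 0 -40 0 1;0 0 -45 0 1;0 0 -10 0 1;0 0 0 0 1;0 0 0 0 1")

```text
t: 24.95
position: [0.5369, -0.3683, 0.1375]
ee_rot: [0.636, 0.772, 0.0, -0.002]
force: [1.1, 0.6, -0.0]
width: 0.0854
```

```bash
python3 - <<'E'
from seg import *
c=prof(); cv2.imwrite('pics/w7.png',c)
c,P=cloud('wrist')
for lo in (.041,.01): print(seg(P,(.537,-.36),.06,lo,.07))
e=seg(P,(.537,-.36),.06,.041,.07)
if e: rel(e[1][0]/1e3,e[1][1]/1e3,.026)
E
```

```text
[ 0.5369 -0.3683  0.1375] [ 1.1  0.6 -0. ] 0.08536558502565501
[(-16, -93), (-12, -92), (-8, -92), (-4, -92), (0, -92), (4, -93), (8, -97)]
(2458, [539.3, -371.8], [40.1, 23.0], 10.2, [42.6, 45.0, 46.3])
(4373, [538.3, -366.8], [40.0, 32.9], 11.3, [14.1, 43.9, 46.2])
t 25.05 yaw 1.764 turn 0.0 shift [ -4.    1.8 111. ] j6~ -0.8
```

View pics/w7.png

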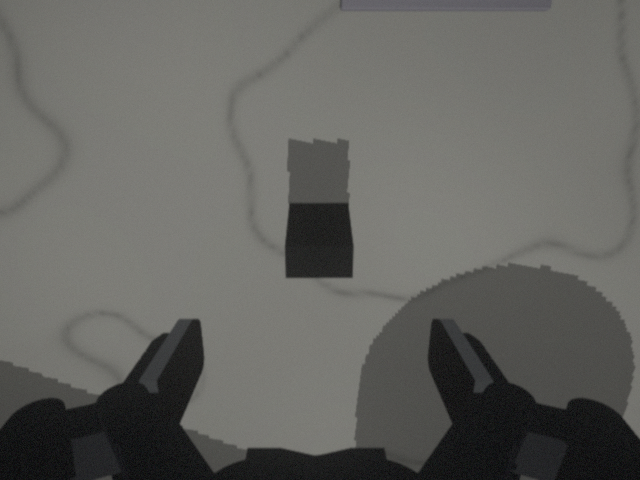

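The chock stands upright on the bench, with its top face at about (319,262). I'll grasp it again and bring it to the ledge further out.

Request:
play_rows(targets="-4 2 20 0 1;0 0 35 0 1;0 0 35 0 1;0 0 15 0 1;0 0 5 0 1;0 0 0 0 1;0 0 0 0 0;0 0 0 0 0;0 0 0 0 0;0 0 0 0 0;0 0 -5 0 0;0 0 -20 0 0;0 0 -35 0 0;10 3 -40 0 0;34 11 0 0 0;45 14 0 0 0;45 14 0 0 0;45 14 0 0 0;34 11 0 0 0;15 6 0 0 0", squeeze=60)

```text
t: 27.55
position: [0.5686, -0.1332, 0.1301]
ee_rot: [0.635, 0.773, 0.0, 0.0]
force: [-0.5, -0.9, -1.0]
width: 0.0395
```

Request:
play_rows(targets="0 0 0 0 0;0 0 0 0 0")

```text
t: 27.8
position: [0.5688, -0.1363, 0.1296]
ee_rot: [0.636, 0.772, -0.0, 0.0]
force: [-0.8, -0.4, -0.8]
width: 0.0393
```

```bash
python3 - <<'E'
from seg import *
prof()
rel(.5671,-.1333,.0335,np.pi/2+.193)
E
```

```text
[ 0.5688 -0.1363  0.1296] [-0.8 -0.4 -0.8] 0.0393283161835712
[(-8, 14), (-4, 15), (0, 14), (4, 14), (8, 15), (12, 11), (16, 0), (20, -12), (24, -24), (28, -29)]
t 27.85 yaw 1.762 turn -0.001 shift [ 3.4 -1.  96.1] j6~ -0.42
```

Request:
play_rows(targets="3 -1 20 0 0;0 0 30 0 0;0 0 20 0 0;0 0 10 0 0;0 0 5 0 0;0 0 2 0 0;0 0 0 0 0")

```text
t: 28.72
position: [0.5677, -0.1325, 0.043]
ee_rot: [0.636, 0.772, 0.0, 0.001]
force: [-0.1, 0.2, -1.2]
width: 0.0392
```

```bash
python3 - <<'E'
from seg import *
prof()
rel(.5671,-.1333,.0335,np.pi/2+.193)
E
```

```text
[ 0.5677 -0.1325  0.043 ] [-0.1  0.2 -1.2] 0.03924316734864485
[(-40, 9), (-36, 2), (-32, -4), (-8, 14), (-4, 14), (0, 15), (4, 14), (8, 14), (12, 11), (16, 0), (20, -12), (24, -25), (28, -40), (32, -44), (36, -44), (40, -44), (44, -44), (48, -44), (52, -44), (56, -44)]
t 28.77 yaw 1.764 turn 0.0 shift [-0.7 -0.8  9.6] j6~ -0.42
```

Request:
play_rows(targets="0 -1 3 0 0;0 0 1.5 0 0;-4 0 0 0 0;-5 0 0 0 0;-4 0 0 0 0;-2 0 0 0 0;0 0 0 0 0;0 0 0 0 0")

```text
t: 29.78
position: [0.5689, -0.1471, 0.0378]
ee_rot: [0.636, 0.772, 0.0, -0.0]
force: [0.1, 0.3, -1.8]
width: 0.0392
```

```bash
python3 - <<'E'
from seg import *
prof()
t=np.array([.5776,-.1873])+.040*np.array([-np.sin(.193),np.cos(.193)])
rel(*t,.037,np.pi/2+.193)
E
```

```text
[ 0.5689 -0.1471  0.0378] [ 0.1  0.3 -1.8] 0.03920062172244448
[(-32, 18), (-28, 17), (-24, 14), (-20, 7), (-8, 14), (-4, 14), (0, 14), (4, 14), (8, 14), (12, 11), (16, 0), (20, -12), (24, -24), (28, -32), (32, -32), (36, -33), (40, -33), (44, -38), (48, -39), (52, -39), (56, -39)]
t 29.82 yaw 1.764 turn 0.0 shift [-1.2  0.8  0.7] j6~ -0.45
```

Request:
play_rows(targets="-1.5 0.5 0.5 0 0;0 0 0.7 0 0;0 0 0 0 0")

```text
t: 30.2
position: [0.5699, -0.1486, 0.0367]
ee_rot: [0.636, 0.772, 0.0, 0.0]
force: [0.2, -0.2, -1.1]
width: 0.039
```

Request:
play_rows(targets="0 0 0.8 0 0;0 0 0 0 0")

```text
t: 30.45
position: [0.5699, -0.1486, 0.0366]
ee_rot: [0.636, 0.772, -0.0, -0.0]
force: [-2.7, 1.0, 6.2]
width: 0.0396
```

Request:
play_rows(targets="0 0 0 0 0.5;0 0 0 0 0.56;0 0 0 0 0.62;0 0 0 0 0.62;0 0 -5 0 0.62;0 0 -15 0 0.65;0 0 -30 0 0.8;0 0 -45 0 1;15 0 -45 0 1;25 0 -30 0 1;0 0 0 0 1;0 0 0 0 1")

```text
t: 31.95
position: [0.5618, -0.1095, 0.2057]
ee_rot: [0.636, 0.772, -0.0, 0.0]
force: [0.3, 0.5, -0.2]
width: 0.0853
```

```bash
cat > chk.py <<'E'
from seg import *
def chk(P,o,a,yr,lo,hi):
    q=P.reshape(-1,3)*1000; q=q[~np.isnan(q).any(1)]; d=q[:,:2]-o
    u=d[:,0]*np.cos(a)+d[:,1]*np.sin(a); v=-d[:,0]*np.sin(a)+d[:,1]*np.cos(a)
    m=(abs(u)<90)&(v>yr[0])&(v<yr[1])&(q[:,2]>lo)&(q[:,2]<hi)
    if m.sum()<20: print('few',m.sum()); return
    (cx,cy),(w,h),an=cv2.minAreaRect(np.stack([u[m],v[m]],1).astype(np.float32))
    print(m.sum(),'ctr',round(cx,1),round(cy,1),'size',round(w,1),round(h,1),'ang',round(an,1),'z',np.round(np.percentile(q[m,2],[2,50,98]),1))
E
python3 - <<'E'
from chk import *
c,P=cloud('wrist'); cv2.imwrite('pics/w8.png',c)
o,a=(577.6,-187.3),.193
chk(P,o,a,(-26,22),50,70); chk(P,o,a,(25,70),48,60); chk(P,o,a,(25,75),14,60)
for q in ['slim_roller_center','low_chock_center']: print(q,arm.look_for('wrist',q)[:1])
E
```

```text
5930 ctr -0.8 1.5 size 36.5 120.0 ang 89.0 z [50.6 57.7 60.3]
1406 ctr -0.3 41.6 size 39.9 22.2 ang 0.3 z [48.4 51.  52.5]
2813 ctr -0.8 44.6 size 103.6 39.2 ang 0.0 z [15.7 48.  52.2]
slim_roller_center []
low_chock_center [{'point': [0.4116, -0.1579, 0.0151], 'p': 0.65}]
```

View pics/w8.png

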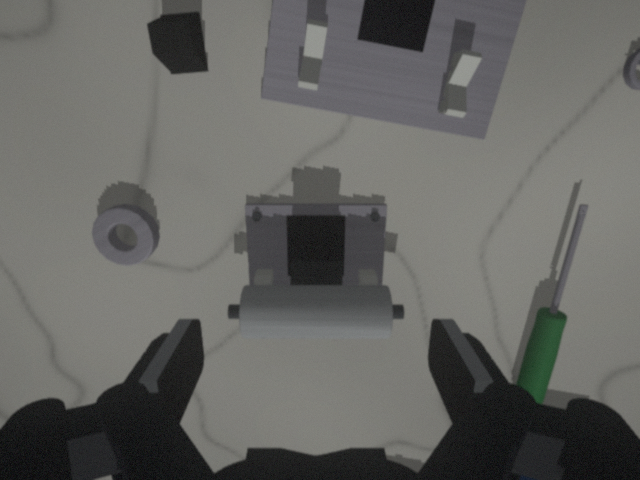

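The picture shows the roller in both V's at (316,312) and the tall chock standing close beside it at (316,250). Next are the long cradle and the slim roller.

Request:
play_rows(targets="18 7 -10 0 1;38 13 -15 0 1;42 15 -15 0 1;38 13 -15 0 1;16 7 -10 0 1;0 0 0 -0.1 1;0 0 0 -0.18 1;0 0 0 -0.18 1;0 0 0 -0.18 1;0 0 0 -0.18 1;0 0 0 -0.18 1;0 0 0 -0.16 1;0 0 0 0 1;0 0 0 0 1")

```text
t: 33.85
position: [0.5869, 0.0503, 0.2707]
ee_rot: [0.11, 0.994, -0.0, -0.0]
force: [-0.7, -0.8, 0.3]
width: 0.0857
```

```bash
python3 - <<'E'
from chk import *
c,P=cloud('wrist'); cv2.imwrite('pics/w9.png',c); np.save('w9.npy',P)
Q=P.reshape(-1,3);Q=Q[~np.isnan(Q).any(1)]
m=(np.hypot(Q[:,0]-.587,Q[:,1]-.02)<.095)&(Q[:,2]>.012)&(Q[:,2]<.05);q=Q[m]
k=q[:,0]>.587
for aa in (q[k],q[~k]):
    print(seg(aa,(.587,.02),.1,.012,.05)); print(seg(aa[aa[:,2]>.025],(.587,.02),.1,.012,.05))
print('slim',seg(P,(.546,.378),.12,.02,.04),'low',seg(P,(.444,-.004),.035,.028,.04),seg(P,(.444,-.004),.035,.01,.04))
rel(.546,.378,.15,np.pi-.218)
E
```

```text
(627, [646.5, 5.8], [44.3, 14.9], -88.5, [13.0, 20.0, 26.6])
(80, [647.1, 6.5], [40.2, 13.8], -87.7, [25.1, 25.6, 27.7])
(718, [536.9, 3.8], [44.4, 14.1], -89.0, [13.1, 20.6, 26.5])
(102, [536.8, 4.3], [41.1, 13.7], -89.1, [25.1, 25.7, 27.3])
slim None low (978, [440.9, -4.2], [28.5, 21.8], 15.6, [29.5, 32.9, 34.7]) (1539, [440.9, -4.2], [33.2, 28.5], -74.4, [12.7, 32.0, 34.5])
t 33.9 yaw 2.922 turn -0.002 shift [110.8 311.1 120.7] j6~ -0.75
```

View pics/w9.png

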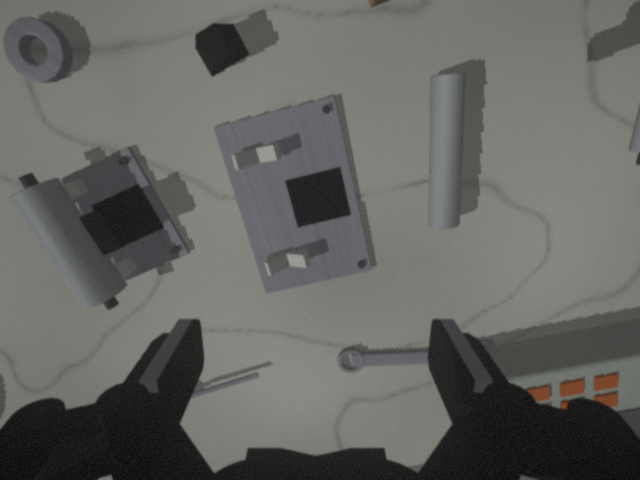

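The wrist view shows the long cradle at about (297,193), the plain bar at (447,150) and the low chock at (222,48). I'm moving over the slim roller.

Request:
play_rows(targets="7 20 5 0 1;13 38 10 0 1;16 45 10 0 1;16 45 10 0 1;16 45 10 0 1;16 45 10 0 1;14 40 15 0 1;8 23 15 0 1;4 10 0 0 1;0 0 0 0 1;0 0 0 0 1")

```text
t: 35.28
position: [0.5476, 0.3768, 0.1867]
ee_rot: [0.109, 0.994, 0.0, 0.001]
force: [0.5, -0.4, 0.4]
width: 0.0853
```

```bash
python3 - <<'E'
from chk import *
c,P=cloud('wrist')
e=seg(P,(.544,.379),.12,.02,.04); print(e); e2=seg(P,(.544,.379),.12,.008,.04); print(e2)
rel(e[1][0]/1e3,e[1][1]/1e3,.018,np.pi+np.radians(e[3]))
E
```

```text
(6076, [538.1, 379.6], [168.0, 25.5], -12.4, [20.9, 25.3, 27.6])
(7411, [540.8, 378.9], [174.2, 27.8], -12.3, [17.3, 24.7, 27.5])
t 35.33 yaw 2.922 turn -0.003 shift [  9.9   0.7 168.8] j6~ -0.74
```

Request:
play_rows(targets="7 0.5 25 -0.003 1;0 0 45 0 1;0 0 45 0 1;0 0 30 0 1;0 0 15 0 1;0 0 7 0 1;0 0 0 0 1;0 0 0 0 0;0 0 0 0 0;0 0 0 0 0;0 0 0 0 0;0 0 0 0 0", squeeze=50)

```text
t: 36.83
position: [0.5405, 0.3802, 0.0196]
ee_rot: [0.107, 0.994, 0.0, 0.0]
force: [-0.6, 0.3, 4.6]
width: 0.0263
```

```bash
python3 - <<'E'
from h import *
s=arm.get_state(); print(s['position'],s['width'],s['force'])
rel(.5917,.005,.15,np.pi+.02)
E
```

```text
[0.54045188 0.38021111 0.01963732] 0.026320217226893476 [-0.57689377  0.33231852  4.643372  ]
t 36.83 yaw 2.927 turn -0.235 shift [ -43.7 -376.2 -130.4] j6~ -1.58
```

Request:
play_rows(targets="0 0 -5 0 0;0 0 -15 0 0;0 0 -30 0 0;0 0 -40 -0.115 0;0 0 -40 -0.12 0;-2.3 -20 0 0 0;-4.6 -39 0 0 0;-5 -43 0 0 0;-5 -43 0 0 0;-5 -43 0 0 0;-5 -43 0 0 0;-5 -43 0 0 0;-4.6 -39 0 0 0;-4 -38 0 0 0;-3 -25 0 0 0;0 0 0 0 0;0 0 0 0 0;0 0 0 0 0")

```text
t: 39.08
position: [0.5902, 0.0056, 0.148]
ee_rot: [-0.01, 1.0, 0.0, -0.001]
force: [-0.1, -0.5, -2.4]
width: 0.0264
```

```bash
python3 - <<'E'
from seg import *
s=arm.get_state(); p=s['position']; print(p,s['width'],s['force'])
c,P=cloud('wrist'); cv2.imwrite('pics/w10.png',c)
M=R.from_quat(s['ee_rot']).as_matrix(); L=((P.reshape(-1,3)-p)@M)*1000
m=(abs(L[:,1])<16)&(abs(L[:,0])<100)&(L[:,2]<25)&(L[:,2]>-30)
for x in range(-20,96,8):
    k=m&(abs(L[:,0]-x)<4)
    if k.sum()>20: print(x,k.sum(),np.round(np.percentile(L[k,1],[2,98]),1),np.round(np.percentile(L[k,2],[5,50]),1))
rel(.5917,.005,.036,np.pi+.02)
E
```

```text
[0.59022166 0.00557536 0.14801376] 0.026398654433989484 [-0.13066655 -0.50403399 -2.42426828]
-20 1194 [-13.4  11.7] [-7.5 -5.4]
-12 1449 [-14.8  13.2] [-19.4  -5.8]
-4 1994 [-15.7  13.9] [-25.1  -6.5]
4 2165 [-15.7  14.1] [-24.7  -6.5]
12 2601 [-15.7  15.8] [-20.2  -6.1]
20 1578 [-13.5  11.6] [-7.5 -5.5]
28 1665 [-13.4  11.8] [-7.6 -5.5]
36 1773 [-13.5  11.7] [-7.6 -5.6]
44 1871 [-13.4  11.6] [-7.6 -5.5]
52 2013 [-13.5  11.7] [-7.6 -5.5]
60 2127 [-13.4  11.6] [-7.7 -5.5]
68 2280 [-13.4  11.7] [-7.6 -5.6]
76 1655 [-12.8  11. ] [-7.1  0.1]
84 883 [-6.6  4.9] [-0.   1.5]
t 39.12 yaw -3.121 turn -6.282 shift [ -1.2  -0.7 112.3] j6~ -1.58
```

Request:
play_rows(targets="-1 -0.5 20 0 0;0 0 35 0 0;0 0 30 0 0;0 0 15 0 0;0 0 6 0 0;0 0 2 0 0;0 0 0 0 0;0 0 0 0 0")

```text
t: 40.12
position: [0.593, 0.0042, 0.042]
ee_rot: [-0.01, 1.0, -0.0, 0.001]
force: [0.5, 0.1, -2.5]
width: 0.0265
```

```bash
python3 - <<'E'
from h import *
rel(.5917,.005,.0366,np.pi+.02); print(arm.get_state()['force'])
E
```

```text
t 40.12 yaw -3.121 turn -6.283 shift [1.3 0.8 5.4] j6~ -1.58
[ 0.52415239  0.06967974 -2.54129036]
```

Request:
play_rows(targets="1 0.8 2 0 0;0 0 1.5 0 0;0 0 0 0 0;0 0 1 0 0;0 0 0 0 0")

```text
t: 40.75
position: [0.5911, 0.0052, 0.0364]
ee_rot: [-0.01, 1.0, 0.0, 0.0]
force: [-0.5, 1.3, -3.0]
width: 0.0263
```

Request:
play_rows(targets="0 0 0.8 0 0;0 0 0 0 0;0 0 0.8 0 0;0 0 0 0 0")

```text
t: 41.25
position: [0.5915, 0.0055, 0.036]
ee_rot: [-0.01, 1.0, 0.0, 0.0]
force: [-3.1, 2.4, 7.0]
width: 0.0262
```

Request:
play_rows(targets="0 0 0 0 0.35;0 0 0 0 0.45;0 0 0 0 0.7;0 0 0 0 0.8;0 0 -10 0 0.8;0 0 -25 0 1;0 0 -35 0 1;0 0 -40 0.18 1;0 0 -40 0.19 1;0 0 -20 0.19 1;0 0 0 0.19 1;0 0 0 0.19 1;0 0 0 0.19 1;0 0 0 0.19 1;0 0 0 0 1;0 0 0 0 1")

```text
t: 43.25
position: [0.5911, 0.0051, 0.2051]
ee_rot: [0.598, 0.801, 0.0, 0.0]
force: [-0.4, 0.1, -0.2]
width: 0.0854
```

```bash
python3 - <<'E'
from chk import *
c,P=cloud('wrist'); cv2.imwrite('pics/w11.png',c)
o,a=(591.7,5.0),.02
chk(P,o,a,(-26,26),38,60); chk(P,o,a,(-26,16),30,60)
print(seg(P,(.441,-.004),.035,.028,.04))
rel(.4409,-.0042,.1,np.pi/2+.272)
E
```

```text
5231 ctr 0.1 0.6 size 22.9 149.8 ang 89.8 z [38.4 41.9 44. ]
7198 ctr 0.2 0.6 size 27.3 174.0 ang 90.0 z [31.5 40.9 43.9]
(1125, [441.2, -4.1], [29.4, 21.4], 16.3, [29.1, 33.0, 34.4])
t 43.3 yaw 1.859 turn 0.016 shift [  31.4 -147.1  105. ] j6~ -0.28
```

Request:
play_rows(targets="4 -18 10 0.012 0.6;8 -37 20 0 0.6;8 -39 20 0 0.6;8 -37 20 0 0.6;4 -16 5 0 0.6;0 0 0 0 0.6;0 0 0 0 0.6")

```text
t: 44.18
position: [0.4424, -0.0043, 0.1307]
ee_rot: [0.604, 0.797, 0.001, 0.001]
force: [-0.4, 0.2, 0.2]
width: 0.0509
```

```bash
python3 - <<'E'
from chk import *
c,P=cloud('wrist')
e=seg(P,(.441,-.004),.032,.029,.04); print(e)
print(arm.get_state()['width'])
rel(e[1][0]/1e3,e[1][1]/1e3,.02,np.pi/2+.275)
E
```

```text
(1525, [440.9, -3.4], [28.0, 20.2], 15.1, [30.5, 33.0, 34.3])
0.051253007780526064
t 44.23 yaw 1.845 turn -0.0 shift [  1.4  -1.4 110.8] j6~ -0.28
```

Request:
play_rows(targets="1 -1.5 20 0 0.6;0 0 40 0 0.6;0 0 30 0 0.6;0 0 14 0 0.6;0 0 5 0 0.6;0 0 0 0 0.6;0 0 0 0 0;0 0 0 0 0;0 0 0 0 0;0 0 0 0 0;0 0 -5 0 0;0 0 -15 0 0;0 0 -30 0 0;0 0 -40 0 0;0 0 -20 0 0;0 0 0 0 0;0 0 0 0 0", squeeze=50)

```text
t: 46.35
position: [0.4383, -0.0034, 0.13]
ee_rot: [0.604, 0.797, -0.0, -0.001]
force: [-0.0, 0.4, -1.3]
width: 0.0271
```

```bash
python3 - <<'E'
from seg import *
prof(3,-30,40)
a=.02;t=np.array([.5917,.005])+.045*np.array([-np.sin(a),np.cos(a)]); print(t)
rel(*t,.132,np.pi/2+a)
E
```

```text
[ 0.4383 -0.0034  0.13  ] [-0.   0.4 -1.3] 0.027085657391447315
[(-12, 17), (-9, 11), (-6, 11), (-3, 11), (0, 11), (3, 11), (6, 11), (9, 8), (12, 0), (15, -10), (18, -18), (21, -20)]
[0.59080006 0.049991  ]
t 46.4 yaw 1.845 turn 0.254 shift [ 50.3 153.9  -2.5] j6~ 0.06
```

Request:
play_rows(targets="0 0 0 0.127 0;0 0 0 0.127 0;5 15 0 0 0;11 34 0 0 0;14 43 0 0 0;12 37 0 0 0;8 25 0 0 0;0 0 0 0 0;0 0 0 0 0;0 0 20 0 0;0 0 30 0 0;0 0 20 0 0;0 0 10 0 0;0 0 5 0 0;0 0 0 0 0;0 0 0 0 0")

```text
t: 48.4
position: [0.5931, 0.0495, 0.0467]
ee_rot: [0.7, 0.714, 0.001, 0.001]
force: [-0.2, 0.5, -1.0]
width: 0.0274
```

```bash
python3 - <<'E'
from seg import *
prof(3,-50,50)
a=.02;t=np.array([.5917,.005])+.0295*np.array([-np.sin(a),np.cos(a)]); print(t)
rel(*t,.0285,np.pi/2+a)
E
```

```text
[0.5931 0.0495 0.0467] [-0.2  0.5 -1. ] 0.027363607823906427
[(-50, -5), (-47, -4), (-44, -4), (-41, -4), (-38, -5), (-35, -7), (-32, -11), (-29, -12), (-11, 11), (-8, 11), (-5, 11), (-2, 11), (1, 11), (4, 11), (7, 11), (10, 6), (13, -5), (16, -14), (19, -21), (22, -41), (25, -41), (28, -41), (31, -42), (34, -42), (37, -42), (40, -47), (43, -48), (46, -48), (49, -48)]
[0.59111004 0.0344941 ]
t 48.45 yaw 1.591 turn 0.0 shift [-15.   -2.3  18.3] j6~ 0.04
```

Request:
play_rows(targets="0 -2 8 0 0;0 0 6 0 0;0 0 2 0 0;0 0 0 0 0;-4 0 0 0 0;-5 0 0 0 0;-4 0 0 0 0;-2 0 0 0 0;0 0 0 0 0;0 0 0 0 0")

```text
t: 49.7
position: [0.5904, 0.0346, 0.0297]
ee_rot: [0.7, 0.714, 0.0, -0.0]
force: [0.4, -0.2, -0.3]
width: 0.0273
```

```bash
python3 - <<'E'
from seg import *
prof(3,-50,50)
rel(.5911,.0345,.0285,np.pi/2+.02)
E
```

```text
[0.5904 0.0346 0.0297] [ 0.4 -0.2 -0.3] 0.02733455527783845
[(-38, 11), (-35, 12), (-32, 13), (-29, 13), (-26, 13), (-23, 12), (-20, 10), (-17, 6), (-11, 11), (-8, 11), (-5, 11), (-2, 11), (1, 11), (4, 11), (7, 11), (10, 6), (13, -3), (16, -13), (19, -20), (22, -24), (25, -24), (28, -24), (31, -24), (34, -24), (37, -24), (40, -24), (43, -24), (46, -25), (49, -25)]
t 49.75 yaw 1.591 turn 0.0 shift [-0.1  0.7  1.2] j6~ 0.04
```

Request:
play_rows(targets="0 0.5 0.7 0 0;0 0 0.7 0 0;0 0 0 0 0;0 0 0 0 0")

```text
t: 50.25
position: [0.5909, 0.0345, 0.0283]
ee_rot: [0.7, 0.714, 0.0, -0.0]
force: [0.1, -0.4, -1.1]
width: 0.0272
```

Request:
play_rows(targets="0 0 0.7 0 0;0 0 0 0 0;0 0 0.7 0 0;0 0 0 0 0")

```text
t: 50.75
position: [0.591, 0.0345, 0.028]
ee_rot: [0.7, 0.714, -0.0, -0.0]
force: [-5.3, 0.2, 7.0]
width: 0.027
```

Request:
play_rows(targets="0 0 -0.5 0 0.34;0 0 0 0 0.4;0 0 0 0 0.46;0 0 0 0 0.46;0 0 0 0 0.46;0 0 -5 0 0.46;0 0 -15 0 0.46;0 0 -30 0 0.46;0 0 -45 0 0.8;0 0 -45 0 1;-10 0 -30 0 1;-20 0 -20 0 1;-20 0 0 0 1;0 0 0 0 1;0 0 0 0 1")

```text
t: 52.62
position: [0.5906, -0.0156, 0.2152]
ee_rot: [0.7, 0.714, -0.001, -0.002]
force: [-0.2, 0.3, 0.1]
width: 0.0853
```

```bash
python3 - <<'E'
from chk import *
c,P=cloud('wrist'); cv2.imwrite('pics/w12.png',c); ct,Pt=cloud('top'); cv2.imwrite('pics/t12.png',ct)
for Q in (P,Pt):
    o,a=(591.7,5.0),.02
    chk(Q,o,a,(-26,15),38,60); chk(Q,o,a,(18,50),35.5,60)
    o,a=(577.6,-187.3),.193
    chk(Q,o,a,(-26,22),50,70); chk(Q,o,a,(25,70),48,60)
E
```

```text
5263 ctr 0.2 0.7 size 22.7 149.9 ang 90.0 z [38.3 41.9 43.9]
1030 ctr 0.2 29.2 size 19.9 27.8 ang 89.6 z [36.7 39.  40.5]
4480 ctr -0.7 2.7 size 119.9 35.7 ang 0.1 z [50.5 57.6 60.3]
1061 ctr -0.3 41.6 size 22.7 40.4 ang 89.9 z [48.5 51.  52.3]
few 0
few 0
1290 ctr 2.1 1.0 size 121.0 40.3 ang 0.1 z [50.6 58.6 63.5]
238 ctr 1.9 41.3 size 40.3 23.3 ang 0.2 z [49.4 52.8 56.3]
```

View pics/w12.png

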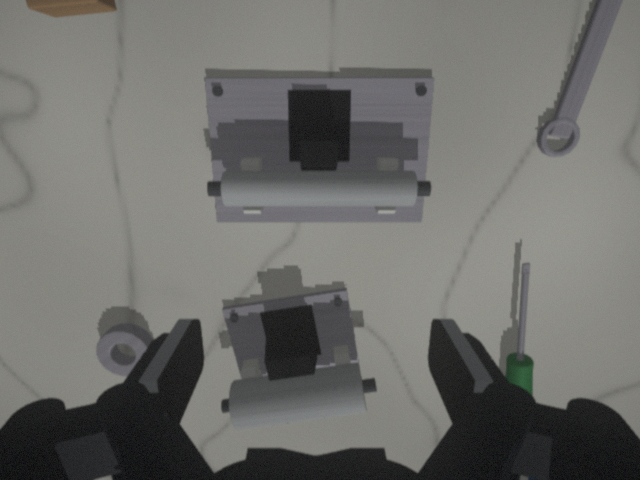

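The picture shows both rollers in their V's, at (320,190) and (298,393). Both chocks are close against them, at (318,130) and (291,343), and all the numbers are within limits. I'm handing in.

```bash
python3 -c "
from h import *
print(arm.get_state()['t']); print(arm.hand_in())"
```

```text
52.725
the job is handed in; nothing more can be done
None
```

I handed the job in at 52.7 s of the 112 s. Both rollers lie in their V-cradles with their chocks standing close against them. The hand-in gave no verdict.

- **One mishap:** my first try at the tall chock was wrong. I lowered it straight down, its base caught the seated thick roller, and it rolled about 56° in the jaws. The force read about 16 N vertically and 11 N sideways. I stood it upright again on free bench, regrasped it, lowered it further out and slid it in. The roller stayed seated. I set the low chock down the same way with no trouble.
- **Last checks (wrist camera, offsets in each cradle's frame):**

| Piece | x (mm) | y (mm) | Straightness | Height |
|---|---|---|---|---|
| Thick roller | -0.7 | 2.7 | 0.1° | top 60.3 mm (60.7 expected) |
| Tall chock | -0.3 | 41.6 (touches at 37.4) | 0.1° | upright |
| Slim roller | 0.2 | 0.7 | under 0.5° | top 43.9 mm (44.3 expected) |
| Low chock | 0.2 | 29.2 (touches at 26.8) | 0.4° | upright |

- **Disagreements:** the views gave the thick roller's y as 0.1, 1.0, 1.5 and 2.7 mm. I put the spread down to oblique viewing; all are within the 5 mm limit. In the last check the top camera found no points on the long cradle, so the slim roller and low chock are confirmed by the wrist camera only.
- **Left alone:** I never went for the bar, block, tin or bearing, but I did not re-measure their positions at the end.

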